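Make up two ceramic-craft kits

ROBOT

A 7-joint arm with a two-finger parallel gripper is mounted at the origin on the work surface. World frame = base frame: x ahead of the robot, y to its left, z up, the work surface at z = 0. Lengths are in m, angles in rad, forces in N, time in s.
With the tool pointing down it reaches from about 0.4 to 0.875 m from the base axis. Payload 19.3 kg.
Tool frame: the origin (TCP) lies between the finger pads; the fingertips stand 14 mm ahead of it and the grasp point (between the pads) lies 5 mm behind it; z points along the fingers, y is the line along which they close (so a half turn about z gives the same grasp; the last joint's range is limited). The gripper opens to 85 mm and grips with 20 to 120 N. Pads are 22 mm wide; open, the fingers measure 114 mm over their backs; the gripper's body (76 mm by 85 mm) begins 54 mm behind the grasp point. The pads swing forward as they close: fully open they stand 13 mm farther back than shut.
Start: joints at [1.141, 0.521, -0.036, 1.599, 0.021, 1.021, -0.113], TCP at [0.22, -0.585, 0.245] pointing down, gripper open.
Joint ranges: [-2.91, 2.91], [-0.3, 2.13], [-1.5, 1.42], [0.17, 2.43], [-1.26, 4.41], [0.16, 1.93], [-2.52, 2.52]. Speed limits (rad/s): [1.89, 1.89, 2.39, 2.39, 3.01, 3.01, 3.01].

INTERFACE

Orientations are given as a unit quaternion [w, x, y, z].
In Python, from bench import monitor, eyes, workorder, nets gives the robot as it stands. The module is installed in compiled form; this text tells all that it offers.
- The arm moves only by the shell command python3 -m jog 'ROWS' [FORCE]. ROWS is JSON, a list of rows, each a list of 5 numbers: the shift along the world's x, y, z in units of 0.25 m (1.0 is 0.25 m), then the turn about the world's z in units of 30 degrees (1.0 is 30 degrees), then the closure, from -1 (fully open) to 1 (shut), so that 0 is half open. In form: [[dx, dy, dz, twist, grip], ...]. A call has 1 to 5 rows; each row is the pose to reach, as a shift and turn from the pose commanded when the call began; what a row does not reach only later rows make up. A row lasts 1/10 s, in which the tool goes at most 50 mm and 8.59 degrees, less where a joint would pass 70% of its speed; a pose out of reach is approached as far as the arm can. A call with a number of a shift or a turn outside -1 to 1 is refused whole. A call with a gripper value outside its range is refused whole. The fingers move at their own pace and stop on an object; FORCE is the grip in N (left out, the last holds). Time passes only in rows, so rows that repeat a pose let the fingers close. It gives the time, the measured TCP pose, the force, the opening and the grip force at its end, in the units of the state.
- monitor.sense(): the state, without advancing time (a new reading comes with each control period).
- eyes.camera(name): name is "side" or "top"; returns the picture (420x560x3 uint8, blue, green, red); there is no depth.
- eyes.get_calibration(name): a dict with "mtx" (3x3 intrinsics, pixels), "pose" (4x4, takes a point from camera to world coordinates). Camera axes: x right, y down, z forward; pixel columns grow to the right and rows downward; lengths in m; the calibration is good to about 2 mm. A picture is of the moment at which its call begins. get_calibration takes no time and is no camera call.
- workorder.sign_off(): hands the job in; it is judged then, once.
Trained networks look in the newest picture that a camera, given by its name, has taken for a name from the list of things; names that differ only in an ending like _2 or _b are one class to them, and where a whole thing is asked for, a point or a joint stands for the part that bears it (a point fixed in the world has none). Each returns a list of dicts, best first, with "conf" (0 to 1); they miss things now and then, are a little off and sometimes report something else, mostly with a low value. They report only what shows in the picture. A call takes as long as a camera call. They do not tell look-alikes from the thing itself.
- nets.recognise(target, camera): "box" ([left, top, right, bottom] in pixels, round what is visible of it).
- nets.outline_of(target, camera): "region" (420x560 bool, what is visible of it) and "box" ([left, top, right, bottom] in pixels, round what is visible of it).
- nets.spot_point(target, camera): "point" ([column, row] in pixels: a listed point, or the origin of a listed thing).
The state is a dict: "clock": time; "qpos": joint angles; "joint_velocities": joint speeds; "tau": joint torques, N m; "ee_pos": TCP position; "orientation": TCP orientation; "ft_force": force on the tool from outside, world axes, zero at the start; "ft_torque": the same for the moment, N m; "grip_width": opening from 0.0 (shut) to 1.0 (fully open); "finger_force": force on a finger pad.
Only numpy, scipy, OpenCV 4.12 (cv2) and the standard library are available. Lean on these libraries where they do the work, as an engineer would, in place of code of your own. Each camera call takes 0.05 s, during which the arm holds its last target. There are 200 camera calls.

TASK

Make up the two kits for the craft class. In the divided black-walled tray, lay the round ceramic blank flat in the middle of the wide bay with the square pot standing upright on its centre, and lay the wooden modelling tool lengthwise in the narrow bay, about midway along it; in the plain black-walled tray, lay the square ceramic blank flat in the middle with the round jar standing upright on its centre. Leave the water bowl and the glue bottle where they are.

Things in the scene. Friction and masses are not known exactly. Their poses are not given: they have to be found in the camera images.
- divided_tray: fixed open tray, black walls, brown card floor, 150 (x) x 196 (y) mm; floor 4 mm thick, walls and partition 4 mm thick, 12 mm high from the table; origin: centre of the underside. The partition runs along x at y = -30 mm. Wide bay: y -28 to +94 mm, middle at (0, 33). Narrow bay: y -94 to -32 mm, middle at (0, -63); bays are 142 mm long in x. Left or right of the other tray, yaw up to 0.25 rad
- plain_tray: open tray with black walls and brown card floor, without partition, fixed to the table, 150 x 150 mm outside, floor 4 mm thick, walls 4 mm thick, their tops 12 mm above the table; origin: centre of the underside, on the table, which is also the middle of its floor seen from above. Yawed up to 0.25 rad
- round_blank: white ceramic disc, diameter 52 mm, 14 mm thick, lying flat; origin: centre of the underside, z up
- square_blank: white ceramic square tile 48 x 48 mm, 14 mm thick, lying flat; origin: centre of the underside, x and y across its flat sides
- square_pot: small square clear plastic pot with golden bits inside and a grey lid, standing; body 34 x 34 mm, lid 36 x 36 mm from 31 to 40 mm height; 40 mm high; origin: centre of the underside, x and y across its flat sides, z up
- round_jar: small round glass jar with brown contents and a metal lid, standing; body diameter 36 mm, lid diameter 38 mm from 30 to 40 mm height; 40 mm high; origin: centre of the underside, z up
- modelling_tool: wooden modelling tool lying along its x; 100 mm long; the wooden middle, 70 mm long, is 14 mm wide (y) and 14 mm high (z), with a thinner rubber end at +x and a steel end at -x; it may be laid either way round; origin: middle of its length, on the underside
- water_bowl: small blue ceramic bowl, rim diameter 64 mm, 28 mm high, loose among the stock, not part of the kits: leave in place; origin: centre of the underside
- glue_bottle: white plastic bottle with a paper label and a black cap, diameter 42 mm, 70 mm high, loose among the stock, not part of the kits: leave in place; origin: centre of the underside
Not all that is in view belongs to the job. What is shaped like the square_pot but green is not meant.

How it is judged:
By the outcome, as a careful person would: the job done as asked, in the order asked, and still so for the second after the job is handed in, with the robot touching nothing.
It also fails if it takes over 115 s, if anything falls off the work surface, if the arm or the gripper's body presses on something with over 40 N, if the wrist force passes 120 N, or if a joint passes its speed limit or range.

## Working session

There is one attempt and no reset: what is moved stays moved. The work goes in short steps, Python scripts to look and compute and a shell command to move; the robot and the scene stay as the last step left them, time stands still between calls to the robot, and variables do not carry over. Pictures are saved under pics/ and viewed, at most 14 in all, crops included, and the job is handed in when it is done.

```bash
mkdir -p pics
cat > h.py <<'E'
import numpy as np, cv2
from bench import monitor, eyes, workorder, nets
def ray(cam,p):
    c=eyes.get_calibration(cam);K=np.array(c["mtx"]);T=np.array(c["pose"])
    d=T[:3,:3]@np.linalg.solve(K,[p[0],p[1],1.]);return T[:3,3],d
def onz(cam,p,z):
    o,d=ray(cam,p);return (o+d*(z-o[2])/d[2])
def proj(cam,P):
    c=eyes.get_calibration(cam);K=np.array(c["mtx"]);T=np.array(c["pose"])
    q=K@(T[:3,:3].T@(np.array(P)-T[:3,3]));return q[:2]/q[2]
def tri(a,b):
    (o1,d1),(o2,d2)=ray("top",a),ray("side",b)
    s=np.linalg.lstsq(np.c_[d1,-d2],o2-o1,rcond=None)[0]
    return (o1+d1*s[0]+o2+d2*s[1])/2, np.linalg.norm(o1+d1*s[0]-o2-d2*s[1])
E
python3 - <<'E'
from h import *
for c in("top","side"):
    cv2.imwrite(f"pics/{c}0.png",eyes.camera(c))
    k=eyes.get_calibration(c);print(c,np.round(k["mtx"],1).tolist(),np.round(k["pose"],3).tolist())
    for n in "divided_tray plain_tray round_blank square_blank square_pot round_jar modelling_tool water_bowl glue_bottle".split():
        for r in nets.spot_point(n,c)[:4]: print(n,c,round(r["conf"],2),np.round(r["point"],1),np.round(onz(c,r["point"],0),3)[:2])
s=monitor.sense();print({k:np.round(v,3) for k,v in s.items()})
E
```

```text
top [[390.9, 0.0, 283.0], [0.0, 390.9, 211.4], [0.0, 0.0, 1.0]] [[-0.003, -0.982, 0.187, 0.334], [-1.0, 0.0, -0.013, 0.031], [0.012, -0.187, -0.982, 1.095], [0.0, 0.0, 0.0, 1.0]]
divided_tray top 0.71 [334.8 183.2] [ 0.627 -0.133]
plain_tray top 0.65 [244.4 181.9] [0.63  0.129]
plain_tray top 0.39 [291.9 249.5] [ 0.435 -0.007]
round_blank top 0.87 [206.3 246.2] [0.444 0.232]
square_pot top 0.81 [139.9 213.5] [0.537 0.423]
square_pot top 0.74 [190.1 196.6] [0.587 0.283]
square_pot top 0.71 [165.4 220.7] [0.517 0.35 ]
square_pot top 0.55 [148.5 249.9] [0.434 0.393]
round_jar top 0.55 [328.3 250.8] [ 0.431 -0.109]
modelling_tool top 0.62 [404.8 221.5] [ 0.514 -0.33 ]
water_bowl top 0.66 [374.3 253.2] [ 0.424 -0.238]
glue_bottle top 0.61 [242.3 246.6] [0.443 0.132]
glue_bottle top 0.25 [290.7 250.3] [ 0.433 -0.004]
side [[540.6, 0.0, 275.0], [0.0, 540.6, 214.8], [0.0, 0.0, 1.0]] [[-0.834, -0.434, 0.34, 0.158], [-0.551, 0.642, -0.533, 0.611], [0.013, -0.632, -0.775, 0.897], [0.0, 0.0, 0.0, 1.0]]
divided_tray side 0.67 [281.5 165.2] [ 0.62  -0.138]
plain_tray side 0.83 [212.1 241.1] [0.62 
[... 465 characters left out ...]
_tool side 0.7 [359.  132.9] [ 0.523 -0.337]
water_bowl side 0.85 [374.3 170.1] [ 0.435 -0.245]
glue_bottle side 0.62 [291.  284.4] [0.429 0.122]
{'clock': np.float64(1.0), 'qpos': array([ 1.141,  0.521, -0.036,  1.6  ,  0.021,  1.021, -0.113]), 'joint_velocities': array([ 0.001, -0.   , -0.   ,  0.001,  0.001, -0.001, -0.001]), 'tau': array([ 2.0000e-03, -9.2684e+01,  1.9800e+00, -3.7025e+01,  1.8000e-02,
        2.0000e-03, -0.0000e+00]), 'ee_pos': array([ 0.22 , -0.585,  0.245]), 'orientation': array([-0.   ,  0.984,  0.179, -0.   ]), 'ft_force': array([ 0.491, -0.173, -0.081]), 'ft_torque': array([ 0.01 , -0.033, -0.013]), 'finger_force': np.float64(0.0), 'grip_width': np.float64(1.003)}
```

Run:
```python
import cv2
a=cv2.imread("pics/top0.png");b=cv2.imread("pics/side0.png")
cv2.imwrite("pics/t1.png",cv2.resize(a[150:290,100:440],(800,329),interpolation=cv2.INTER_CUBIC))
cv2.imwrite("pics/s1.png",cv2.resize(b[100:420,100:430],(619,600),interpolation=cv2.INTER_CUBIC))
```

```text
(no output)
```

View pics/t1.png

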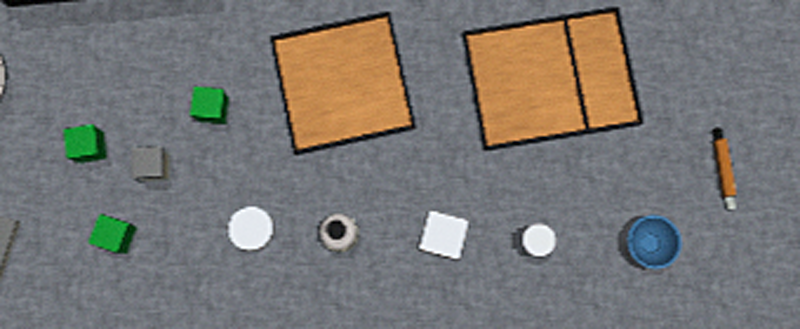

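View pics/s1.png

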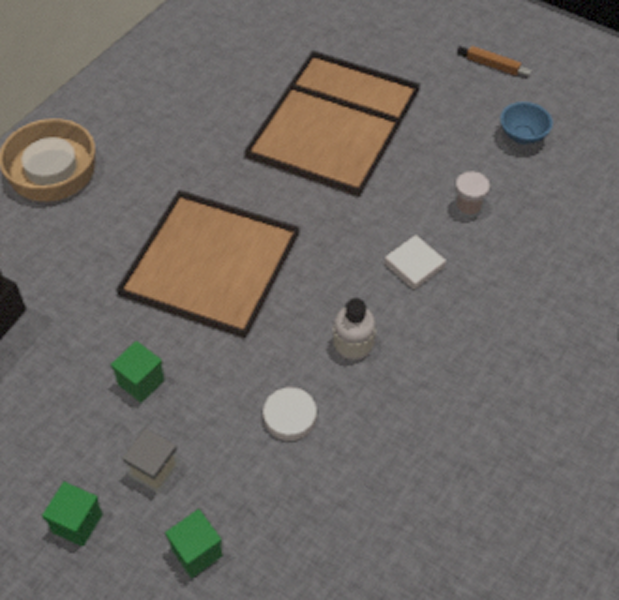

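The top view shows, as crop pixels, the grey-lidded square pot at (149,162) among three green look-alikes. The round blank is at (250,228), glue bottle (338,232), square blank (443,235), jar (539,240), bowl (653,242) and tool (725,170). The plain tray is on the left and the divided tray on the right, with its narrow bay towards -y. Next I'll fit poses to the masks in both views.

```bash
cat >> h.py <<'E'
from scipy.optimize import minimize
def prism(w,l,h,rnd=False):
    if rnd: a=np.linspace(0,2*np.pi,32);b=np.c_[w/2*np.cos(a),w/2*np.sin(a)]
    else: b=np.array([[1,1],[1,-1],[-1,-1],[-1,1]])*[w/2,l/2]
    return np.r_[np.c_[b,0*b[:,:1]],np.c_[b,0*b[:,:1]+h]]
def hullmask(cam,P,S=4):
    m=np.zeros((420*S,560*S),np.uint8)
    uv=np.array([proj(cam,p) for p in P]);cv2.fillConvexPoly(m,cv2.convexHull(np.round((uv+.5)*S-.5).astype(np.int32)),1);return m
def fit(masks,shape,x0,freeh=True,rnd=False,z0=0.):
    S=4;big={}
    for c,m in masks.items():
        big[c]=cv2.resize(m.astype(np.float32),None,fx=S,fy=S,interpolation=cv2.INTER_LINEAR)>.5
    def f(v):
        P=prism(*shape,rnd);P[:,2]*=v[3] if freeh else 1;cs,sn=np.cos(v[2]),np.sin(v[2])
        Q=np.c_[P[:,0]*cs-P[:,1]*sn+v[0],P[:,0]*sn+P[:,1]*cs+v[1],P[:,2]+z0]
        return sum(1-(hullmask(c,Q).astype(bool)&b).sum()/(hullmask(c,Q).astype(bool)|b).sum() for c,b in big.items())
    best=None
    for dy in ([0] if rnd else [-.5,0,.5]):
        v=np.array([x0[0],x0[1],x0[2]+dy,1.]);sx=np.array([v]+[v+d for d in np.diag([.01,.01,.15,.3])])
        if not freeh: v=v[:3];sx=sx[:4,:3]
        r=minimize(f,v,method="Nelder-Mead",options=dict(initial_simplex=sx,maxiter=90))
        if best is None or r.fun<best.fun: best=r
    return best.x,best.fun
def masks(n,near):
    out={}
    for c in("top","side"):
        eyes.camera(c)
        R=[r for r in nets.outline_of(n,c)]
        def d(r):
            ys,xs=np.nonzero(r["region"]);return np.linalg.norm(onz(c,[xs.mean(),ys.mean()],.02)[:2]-near)
        R=[r for r in R if d(r)<.05]
        if R: out[c]=min(R,key=d)["region"]
    return out
E
python3 - <<'E'
from h import *
for n,near,sh,rnd,yaw,fh in [("divided_tray",(.625,-.135),(.15,.196,.012),0,.15,0),("plain_tray",(.625,.127),(.15,.15,.012),0,.15,0),
 ("round_blank",(.445,.23),(.052,.052,.014),1,0,1),("square_blank",(.434,0),(.048,.048,.014),0,0,1),
 ("square_pot",(.517,.347),(.036,.036,.04),0,0,1),("round_jar",(.428,-.107),(.038,.038,.04),1,0,1),("modelling_tool",(.518,-.333),(.1,.012,.014),0,0,1)]:
    m=masks(n,np.array(near))
    x,f=fit(m,sh,(*near,yaw),bool(fh),bool(rnd));print(n,list(m),np.round(x,4),round(f,3), "h=%.4f"%(sh[2]*x[3]) if fh else "")
E
```

```text
Traceback (most recent call last):
  File "h.py", line 35, in fit
    r=minimize(f,v,method="Nelder-Mead",options=dict(initial_simplex=sx,maxiter=90))
  File "h.py", line 30, in f
    return sum(1-(hullmask(c,Q).astype(bool)&b).sum()/(hullmask(c,Q).astype(bool)|b).sum() for c,b in big.items())
  File "h.py", line 30, in <genexpr>
    return sum(1-(hullmask(c,Q).astype(bool)&b).sum()/(hullmask(c,Q).astype(bool)|b).sum() for c,b in big.items())
                  ~~~~~~~~^^^^^
  File "h.py", line 22, in hullmask
    uv=np.array([proj(cam,p) for p in P]);cv2.fillConvexPoly(m,cv2.convexHull(np.round((uv+.5)*S-.5).astype(np.int32)),1);return m
                 ~~~~^^^^^^^
  File "h.py", line 9, in proj
    c=eyes.get_calibration(cam);K=np.array(c["mtx"]);T=np.array(c["pose"])
ValueError: time passes only in moves, steps and waits
```

```bash
python3 - <<'E'
s=open("h.py").read().replace("eyes.get_calibration(cam)","cal(cam)")
s=s.replace("def ray(","import functools\n@functools.cache\ndef cal(c): return eyes.get_calibration(c)\ndef ray(",1)
open("h.py","w").write(s)
E
cat > m.py <<'E'
from h import *
for n,near,sh,rnd,yaw,fh in [("divided_tray",(.625,-.135),(.15,.196,.012),0,.15,0),("plain_tray",(.625,.127),(.15,.15,.012),0,.15,0),
 ("round_blank",(.445,.23),(.052,.052,.014),1,0,1),("square_blank",(.434,0),(.048,.048,.014),0,0,1),
 ("square_pot",(.517,.347),(.036,.036,.04),0,0,1),("round_jar",(.428,-.107),(.038,.038,.04),1,0,1),("modelling_tool",(.518,-.333),(.1,.012,.014),0,0,1)]:
    m=masks(n,np.array(near))
    if not m: print(n,"none");continue
    x,f=fit(m,sh,(*near,yaw),bool(fh),bool(rnd));print(n,list(m),np.round(x,4),round(f,3), "h=%.4f"%(sh[2]*x[3]) if fh else "",flush=True)
print(monitor.sense()["clock"])
E
time python3 m.py
```

```text
divided_tray ['top', 'side'] [ 0.6275 -0.1323  0.1744] 0.074 
plain_tray ['top', 'side'] [0.6221 0.1244 0.2144] 0.085 
round_blank ['top', 'side'] [0.4417 0.2299 0.0593 1.0709] 0.135 h=0.0150
square_blank ['top', 'side'] [ 0.4339  0.0015 -0.2673  0.9795] 0.175 h=0.0137
square_pot ['top', 'side'] [0.5187 0.3462 0.0554 0.8931] 0.263 h=0.0357
round_jar ['top', 'side'] [ 0.4261 -0.1078  0.1012  0.91  ] 0.278 h=0.0364
modelling_tool ['top', 'side'] [ 0.5175 -0.3374  0.1015  0.8358] 0.522 h=0.0117
2.6
real	0m22.015s
user	0m12.617s
sys	0m0.096s
```

```bash
J="python3 -m jog"
$J '[[0.12,0.16,0,-0.1,-1],[0.24,0.32,0,-0.2,-1],[0.36,0.48,0,-0.355,-1],[0.48,0.64,0,-0.355,-1],[0.56,0.76,0,-0.355,-1]]'
$J '[[0.07,0.18,0,0,-1],[0.14,0.36,0,0,-1],[0.21,0.54,0,0,-1],[0.29,0.71,0,0,-1],[0.36,0.88,0,0,-1]]'
python3 - <<'E'
from h import *
# tool: wood colour in the top view
im=eyes.camera("top");hsv=cv2.cvtColor(im,cv2.COLOR_BGR2HSV)
m=cv2.inRange(hsv,(5,100,60),(25,255,255));m[:, :392]=0;m[:,430:]=0;m[:195]=0;m[250:]=0
ys,xs=np.nonzero(m);r=cv2.minAreaRect(np.c_[xs,ys].astype(np.float32));b=cv2.boxPoints(r)
w=np.array([onz("top",p,.012)[:2] for p in b]);e=[w[1]-w[0],w[2]-w[1]];e=max(e,key=np.linalg.norm)
print(len(xs),r,onz("top",r[0],.012),np.linalg.norm(e),np.arctan(e[1]/e[0]))
E
```

```text
clock: 3.1
ee_pos: [0.362, -0.3923, 0.2455]
orientation: [-0.0, 0.996, 0.088, 0.0]
ft_force: [1.0, -0.6, -0.1]
grip_width: 1.005
finger_force: 0.0
clock: 3.6
ee_pos: [0.4507, -0.1731, 0.2456]
orientation: [0.0, 0.996, 0.087, 0.0]
ft_force: [0.5, -0.1, 0.4]
grip_width: 0.999
finger_force: 0.0
0 ((0.0, 0.0), (0.0, 0.0), 0.0) [1.2117138  0.89709606 0.012     ] 0.0 nan<stdin>:7: RuntimeWarning: invalid value encountered in scalar divide
```

```bash
J="python3 -m jog"
$J '[[0,0.19,0,0,-1],[0,0.38,0,0,-1],[0,0.57,0,0,-1],[0,0.76,0,0,-1],[0,0.94,0,0,-1]]'
$J '[[0,0.2,-0.1,0,-1],[0,0.4,-0.3,0,-1],[-0.035,0.6,-0.5,0,-1],[-0.035,0.675,-0.6,0,-1],[-0.035,0.675,-0.64,0,-1]]'
python3 - <<'E'
from h import *
im=cv2.imread("pics/top0.png");hsv=cv2.cvtColor(im,cv2.COLOR_BGR2HSV)
m=cv2.inRange(hsv,(3,80,60),(28,255,255));m[:, :392]=0;m[:,430:]=0;m[:195]=0;m[250:]=0
ys,xs=np.nonzero(m);r=cv2.minAreaRect(np.c_[xs,ys].astype(np.float32));b=cv2.boxPoints(r)
w=np.array([onz("top",p,.012)[:2] for p in b]);e=[w[1]-w[0],w[2]-w[1]];e=max(e,key=np.linalg.norm)
print(len(xs),r,onz("top",r[0],.012),np.linalg.norm(e),np.arctan(e[1]/e[0]))
print(hsv[219:222,400:414].tolist())
for c in("side",): cv2.imwrite("pics/g1.png",cv2.resize(eyes.camera(c)[150:420,130:400],(600,600)))
print(monitor.sense()["ee_pos"])
E
```

```text
clock: 4.15
ee_pos: [0.4498, 0.062, 0.2456]
orientation: [-0.0, 0.996, 0.087, 0.0]
ft_force: [0.2, 0.7, 0.2]
grip_width: 0.999
finger_force: 0.0
clock: 4.65
ee_pos: [0.4405, 0.2314, 0.0836]
orientation: [-0.001, 0.996, 0.088, -0.0]
ft_force: [1.0, 0.2, -0.1]
grip_width: 0.998
finger_force: 0.0
129 ((407.9189147949219, 221.01353454589844), (24.659847259521484, 5.096368789672852), 80.53767395019531) [ 0.5134129  -0.33481609  0.012     ] 0.06989746660261778 0.10074674006549317
[[[101, 21, 133], [103, 22, 138], [108, 24, 139], [103, 27, 115], [15, 9, 54], [14, 251, 59], [13, 193, 139], [14, 184, 182], [15, 197, 179], [15, 209, 189], [13, 151, 149], [106, 68, 101], [103, 24, 125], [110, 23, 132]], [[111, 19, 131], [109, 21, 133], [100, 17, 135], [103, 32, 111], [105, 9, 54], [13, 177, 46], [15, 200, 129], [14, 183, 187], [14, 187, 177], [15, 190, 192], [15, 162, 146], [117, 28, 102], [106, 32, 136], [115, 20, 139]], [[108, 21, 123], [108, 23, 132], [117, 21, 135], [117, 20, 112], [125, 27, 57], [16, 158, 34], [13, 202, 121], [14, 189, 174], [16, 197, 177], [15, 194, 189], [14, 159, 167], [8, 30, 128], [113, 34, 135], [108, 23, 132]]]
[0.43857878 0.23283471 0.07981766]
```

View pics/g1.png

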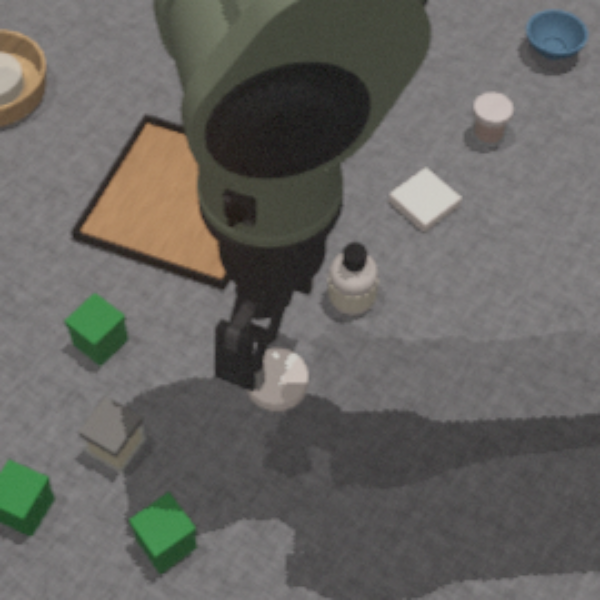

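The side view shows the open gripper above the round blank at (277,380), clear of the glue bottle and the greens. Descending.

```bash
J="python3 -m jog"
$J '[[0.008,-0.008,-0.1,0,-1],[0.008,-0.008,-0.2,0,-1],[0.008,-0.008,-0.25,0,-1],[0.008,-0.008,-0.276,0,-1],[0.008,-0.008,-0.276,0,-1]]'
python3 -c "
from h import *
print(monitor.sense()['ee_pos'],monitor.sense()['ft_force'])"
$J '[[0,0,0,0,1],[0,0,0,0,1],[0,0,0,0,1],[0,0,0,0,1],[0,0,0,0,1]]' 40
```

```text
clock: 5.2
ee_pos: [0.4432, 0.2267, 0.0162]
orientation: [0.0, 0.996, 0.087, -0.0]
ft_force: [-0.7, 0.8, 0.3]
grip_width: 0.992
finger_force: 0.0
[0.44322764 0.2266908  0.01619525] [-0.72164374  0.80903368  0.29816461]
clock: 5.7
ee_pos: [0.4438, 0.227, 0.0172]
orientation: [-0.0, 0.996, 0.087, 0.001]
ft_force: [-2.1, -0.5, 10.7]
grip_width: 0.585
finger_force: 39.6
```

```bash
J="python3 -m jog"
$J '[[0,0,0.15,0,1],[0,0,0.35,0,1],[0.08,-0.08,0.5,0,1],[0.2,-0.24,0.5,0,1],[0.32,-0.4,0.5,0,1]]'
$J '[[0.08,-0.17,0,0,1],[0.16,-0.35,0,0,1],[0.24,-0.53,0,0,1],[0.32,-0.71,0,0,1],[0.4,-0.89,0,0,1]]'
$J '[[0,-0.02,-0.1,0,1],[0,-0.02,-0.2,0,1],[0,-0.02,-0.25,0,1],[0,-0.02,-0.25,0,1]]'
cat > loc.py <<'E'
from h import *
import sys
n,x,y,z0=sys.argv[1],*map(float,sys.argv[2:5])
sh={"round_blank":(.052,.052,.014),"square_blank":(.048,.048,.014),"square_pot":(.036,.036,.04),"round_jar":(.038,.038,.04),"modelling_tool":(.1,.012,.014)}[n]
m=masks(n,np.array([x,y]))
e=monitor.sense();print(np.round(e["ee_pos"],4),e["clock"],list(m))
if m: print(fit(m,sh,(x,y,.15),False,n.startswith("round"),z0))
E
python3 loc.py round_blank .622 -.1 .07
```

```text
clock: 6.2
ee_pos: [0.5248, 0.1259, 0.1434]
orientation: [-0.0, 0.996, 0.088, 0.002]
ft_force: [1.0, 0.5, -1.2]
grip_width: 0.585
finger_force: 42.6
clock: 6.7
ee_pos: [0.6238, -0.0979, 0.1419]
orientation: [0.0, 0.996, 0.087, 0.0]
ft_force: [1.2, -0.9, -0.6]
grip_width: 0.588
finger_force: 42.6
clock: 7.1
ee_pos: [0.6224, -0.1003, 0.0777]
orientation: [-0.0, 0.996, 0.087, -0.001]
ft_force: [-0.3, -0.3, -1.0]
grip_width: 0.585
finger_force: 42.7
[ 0.624  -0.1005  0.0802] 7.3 ['top']
(array([ 0.608079  , -0.10396221,  0.16437905]), np.float64(0.5753968253968254))
```

```bash
J="python3 -m jog"
$J '[[0,0,-0.1,0,1],[0,0,-0.17,0,1],[0,0,-0.21,0,1],[0,0,-0.232,0,1],[0,0,-0.232,0,1]]'
$J '[[0,0,0,0,-0.35],[0,0,0,0,-0.45],[0,0,0,0,-0.45]]'
$J '[[0,0,0.05,0,-0.45],[0,0,0.2,0,-0.45],[0,0.1,0.4,0,-0.45],[0,0.29,0.45,0,-0.45],[0,0.48,0.45,0,-0.45]]'
python3 -c "
from h import *
cv2.imwrite('pics/p1.png',cv2.resize(eyes.camera('top')[150:240,200:400],(800,360)))"
python3 loc.py round_blank .622 -.1 .004
```

```text
clock: 7.8
ee_pos: [0.6235, -0.1006, 0.0208]
orientation: [-0.0, 0.996, 0.087, 0.0]
ft_force: [0.2, 0.1, -0.9]
grip_width: 0.581
finger_force: 46.1
clock: 8.1
ee_pos: [0.6234, -0.1008, 0.0211]
orientation: [0.0, 0.996, 0.087, 0.0]
ft_force: [1.1, -0.9, 0.7]
grip_width: 0.723
finger_force: 0.0
clock: 8.6
ee_pos: [0.6247, 0.0191, 0.1375]
orientation: [0.0, 0.996, 0.086, 0.003]
ft_force: [0.9, 0.7, -0.4]
grip_width: 0.722
finger_force: 0.0
[0.6233 0.0185 0.134 ] 8.85 ['side']
(array([ 0.62305688, -0.10222836,  0.16134834]), np.float64(0.05627705627705626))
```

View pics/p1.png

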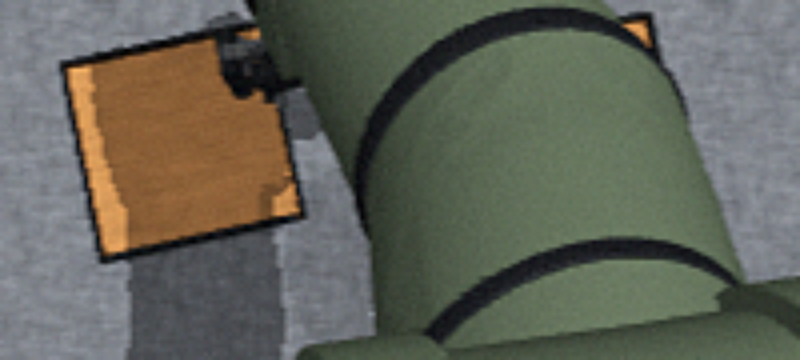

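```bash
J="python3 -m jog"
$J '[[-0.06,0.17,0,-0.1,-0.35],[-0.12,0.34,0,-0.228,-0.35],[-0.17,0.52,0,-0.228,-0.35],[-0.22,0.7,0,-0.228,-0.35],[-0.27,0.87,0,-0.228,-0.35]]'
$J '[[-0.07,0.17,0,0,-0.35],[-0.14,0.34,0,0,-0.35],[-0.15,0.44,-0.1,0,-0.35],[-0.15,0.44,-0.17,0,-0.35],[-0.15,0.44,-0.17,0,-0.35]]'
python3 -c "
from h import *
cv2.imwrite('pics/g2.png',cv2.resize(eyes.camera('side')[220:420,100:300],(600,600)))
cv2.imwrite('pics/g2t.png',cv2.resize(eyes.camera('top')[150:290,60:260],(600,420)))"
python3 loc.py square_pot .519 .346 0
```

```text
clock: 9.35
ee_pos: [0.5557, 0.2366, 0.1335]
orientation: [0.0, 1.0, 0.026, 0.0]
ft_force: [1.5, -0.2, 0.2]
grip_width: 0.677
finger_force: 0.0
clock: 9.85
ee_pos: [0.5177, 0.3448, 0.0887]
orientation: [0.001, 1.0, 0.027, -0.001]
ft_force: [-0.0, -1.6, -0.4]
grip_width: 0.677
finger_force: 0.0
[0.5191 0.3457 0.0918] 10.15 ['side']
(array([ 0.51807265,  0.34511421, -0.04790811]), np.float64(0.14374890100228588))
```

View pics/g2.png

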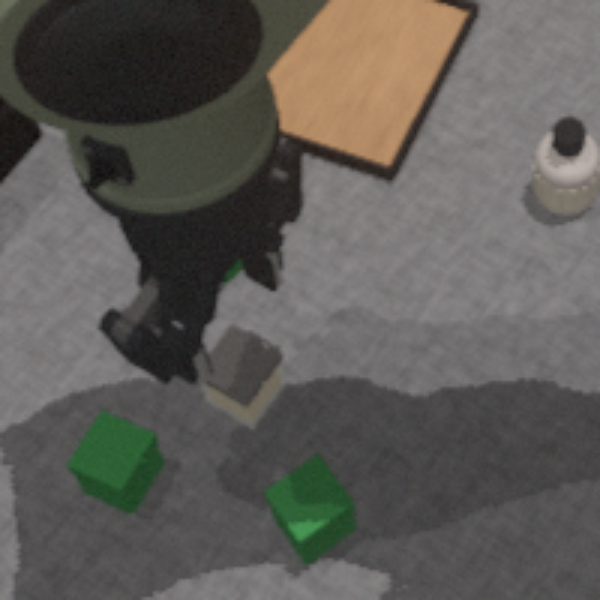

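The side view shows the jaws over the grey-lidded pot at (243,370), with the greens clear of the fingers. Grasping at the lid.

```bash
J="python3 -m jog"
$J '[[0,0,-0.1,0,-0.35],[0,0,-0.2,0,-0.35],[0,0,-0.24,0,-0.35],[0,0,-0.24,0,-0.35],[0,0,-0.24,0,0]]'
$J '[[0,0,0,0,0.5],[0,0,0,0,1],[0,0,0,0,1],[0,0,0,0,1]]' 30
python3 -c "
from h import *
print(np.mean([monitor.sense()['ee_pos'] for _ in range(5)],0))"
```

```text
clock: 10.65
ee_pos: [0.5188, 0.3464, 0.0318]
orientation: [-0.0, 1.0, 0.027, 0.0]
ft_force: [0.6, -0.3, 0.3]
grip_width: 0.521
finger_force: 0.0
clock: 11.05
ee_pos: [0.519, 0.3466, 0.0321]
orientation: [-0.0, 1.0, 0.027, 0.001]
ft_force: [-1.2, -0.7, 8.1]
grip_width: 0.416
finger_force: 30.7
[0.51895414 0.34659388 0.03211932]
```

```bash
J="python3 -m jog"
$J '[[0,0,0.1,0,1],[0,0,0.28,0,1],[0.05,-0.12,0.4,0.1,1],[0.09,-0.3,0.4,0.228,1],[0.13,-0.48,0.4,0.228,1]]'
$J '[[0.05,-0.18,0,0,1],[0.1,-0.36,0,0,1],[0.15,-0.54,0,0,1],[0.2,-0.72,0,0,1],[0.25,-0.9,0,0,1]]'
$J '[[0.034,-0.18,0,0,1],[0.034,-0.35,0,0,1],[0.034,-0.41,-0.08,0,1],[0.034,-0.41,-0.16,0,1],[0.034,-0.41,-0.16,0,1]]'
python3 -c "
from h import *
cv2.imwrite('pics/p2.png',cv2.resize(eyes.camera('side')[80:260,200:400],(667,600)))
print(np.mean([monitor.sense()['ee_pos'] for _ in range(5)],0))"
```

```text
clock: 11.55
ee_pos: [0.5515, 0.2253, 0.1326]
orientation: [-0.0, 0.996, 0.089, 0.001]
ft_force: [1.6, -0.5, -1.1]
grip_width: 0.414
finger_force: 30.3
clock: 12.05
ee_pos: [0.6138, -0.0007, 0.1317]
orientation: [0.0, 0.996, 0.087, 0.001]
ft_force: [1.0, 0.5, -1.3]
grip_width: 0.414
finger_force: 30.3
clock: 12.55
ee_pos: [0.6206, -0.1017, 0.0892]
orientation: [-0.0, 0.996, 0.086, -0.001]
ft_force: [-0.7, 0.5, 0.2]
grip_width: 0.409
finger_force: 30.3
[ 0.621354   -0.10104665  0.09062725]
```

View pics/p2.png

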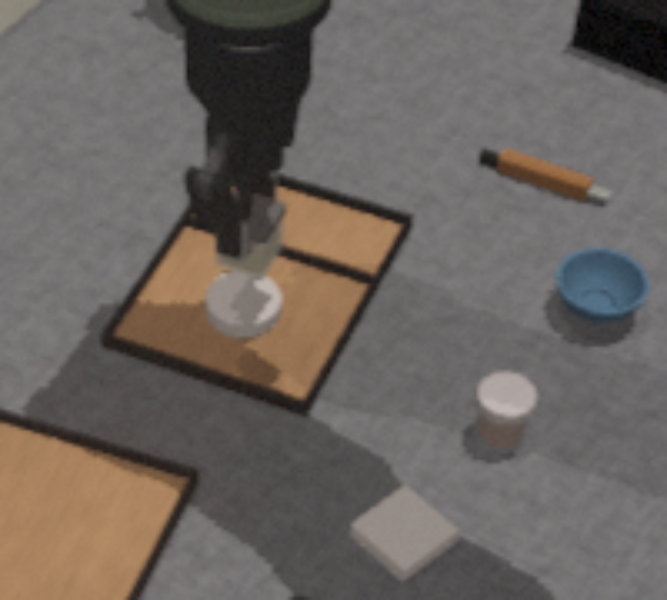

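The pot hangs upright over the round blank at (245,300). Lowering it the last 40 mm.

```bash
J="python3 -m jog"
$J '[[0.004,0,-0.08,0,1],[0.004,0,-0.13,0,1],[0.004,0,-0.155,0,1],[0.004,0,-0.162,0,1],[0.004,0,-0.162,0,1]]'
$J '[[0,0,0,0,0],[0,0,0,0,-0.2],[0,0,0,0,-0.2]]'
$J '[[0,0,0.06,0,-0.2],[0,0,0.2,0,-0.2],[0,0,0.35,0,-0.2],[-0.1,-0.1,0.35,0,-0.2],[-0.2,-0.25,0.35,0,-0.2]]'
$J '[[0,-0.18,0,0,-0.2],[0,-0.36,0,0,-0.2],[-0.05,-0.5,0,0,-0.2],[-0.1,-0.5,0,0,-0.2],[-0.1,-0.5,0,0,-0.2]]'
python3 loc.py square_pot .622 -.1 .018; python3 loc.py round_blank .622 -.1 .004
```

```text
clock: 13.1
ee_pos: [0.623, -0.1011, 0.0507]
orientation: [0.0, 0.996, 0.087, 0.0]
ft_force: [-0.3, 0.3, -0.7]
grip_width: 0.416
finger_force: 30.3
clock: 13.4
ee_pos: [0.623, -0.1013, 0.0507]
orientation: [0.0, 0.996, 0.087, 0.0]
ft_force: [-0.1, -0.5, 0.3]
grip_width: 0.599
finger_force: 0.0
clock: 13.9
ee_pos: [0.5733, -0.1623, 0.1401]
orientation: [0.0, 0.996, 0.089, 0.002]
ft_force: [-0.1, -1.7, -0.1]
grip_width: 0.599
finger_force: 0.0
clock: 14.4
ee_pos: [0.5464, -0.2902, 0.1388]
orientation: [0.0, 0.996, 0.085, -0.0]
ft_force: [-0.0, -0.7, 0.1]
grip_width: 0.598
finger_force: 0.0
[ 0.5488 -0.2878  0.1384] 14.6 ['top', 'side']
(array([ 0.62162227, -0.10231059,  0.29407809]), np.float64(0.31293940210548377))
[ 0.5482 -0.2882  0.1379] 14.8 ['top', 'side']
(array([ 0.61918445, -0.09842721,  0.22180703]), np.float64(1.3238062781689965))
```

Run:
```python
from h import *
im=cv2.imread("pics/side0.png");hsv=cv2.cvtColor(im,cv2.COLOR_BGR2HSV)
m=cv2.inRange(hsv,(3,80,40),(28,255,255));m[:,:335]=0;m[:,390:]=0;m[:115]=0;m[150:]=0
ys,xs=np.nonzero(m);r=cv2.minAreaRect(np.c_[xs,ys].astype(np.float32));b=cv2.boxPoints(r)
w=np.array([onz("side",p,.009)[:2] for p in b]);e=max([w[1]-w[0],w[2]-w[1]],key=np.linalg.norm)
print(len(xs),onz("side",r[0],.009),np.linalg.norm(e),np.arctan(e[1]/e[0]))
print("tri",tri((407.9,221),r[0]))
```

```text
217 [ 0.51446362 -0.33635139  0.009     ] 0.07138073766004231 0.09497975621788488
tri (array([ 0.51394897, -0.3354283 ,  0.00990222]), np.float64(0.0003139671603391295))
```

```bash
J="python3 -m jog"
$J '[[-0.13,-0.12,0,-0.143,-0.2],[-0.136,-0.19,-0.15,-0.143,-0.2],[-0.136,-0.19,-0.3,-0.143,-0.1],[-0.136,-0.19,-0.3,-0.143,0.1]]'
python3 -c "
from h import *
cv2.imwrite('pics/g3.png',cv2.resize(eyes.camera('side')[80:200,300:440],(700,600)))
print(np.mean([monitor.sense()['ee_pos'] for _ in range(5)],0))"
```

```text
clock: 15.2
ee_pos: [0.5116, -0.3351, 0.0588]
orientation: [-0.002, 0.999, 0.049, -0.003]
ft_force: [-0.3, 1.6, -0.4]
grip_width: 0.449
finger_force: 0.0
[ 0.51303603 -0.33519427  0.06146866]
```

View pics/g3.png

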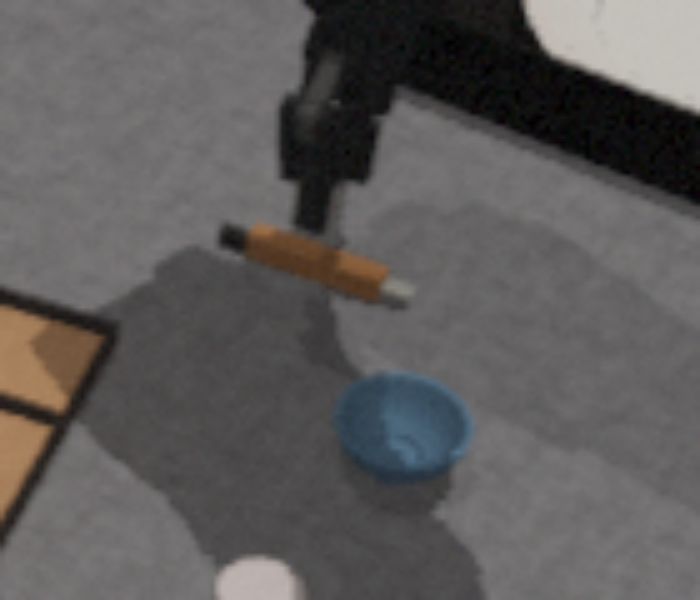

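The side view shows the jaws centred on the wooden middle at (315,250). Descending and gripping.

```bash
J="python3 -m jog"
$J '[[0.003,0,-0.08,0,0.1],[0.003,0,-0.15,0,0.1],[0.003,0,-0.168,0,0.1],[0.003,0,-0.168,0,0.1],[0.003,0,-0.168,0,0.1]]'
$J '[[0,0,0,0,0.6],[0,0,0,0,1],[0,0,0,0,1],[0,0,0,0,1],[0,0,0,0,1]]' 30
python3 -c "
from h import *
print(np.mean([monitor.sense()['ee_pos'] for _ in range(5)],0))"
```

```text
clock: 15.75
ee_pos: [0.515, -0.3363, 0.0217]
orientation: [0.0, 0.999, 0.05, 0.0]
ft_force: [0.5, -0.0, -0.1]
grip_width: 0.455
finger_force: 0.0
clock: 16.25
ee_pos: [0.5148, -0.3364, 0.0216]
orientation: [0.0, 0.999, 0.049, 0.0]
ft_force: [-1.1, 1.2, 6.5]
grip_width: 0.148
finger_force: 30.1
[ 0.51483282 -0.33643724  0.02159164]
```

```bash
J="python3 -m jog"
$J '[[0,0,0.1,0,1],[0,0,0.25,0,1],[0.12,0.13,0.4,0.145,1],[0.24,0.27,0.4,0.145,1],[0.36,0.41,0.4,0.145,1]]'
$J '[[0.12,0.14,0,0,1],[0.138,0.157,-0.1,0,1],[0.138,0.157,-0.2,0,1],[0.138,0.157,-0.2,0,1]]'
python3 -c "
from h import *
cv2.imwrite('pics/p3.png',cv2.resize(eyes.camera('side')[80:230,200:400],(800,600)))
print(np.mean([monitor.sense()['ee_pos'] for _ in range(5)],0))"
```

```text
clock: 16.75
ee_pos: [0.6061, -0.2332, 0.1231]
orientation: [0.001, 0.996, 0.087, 0.001]
ft_force: [0.6, -0.7, -0.7]
grip_width: 0.152
finger_force: 29.4
clock: 17.15
ee_pos: [0.6374, -0.1937, 0.0681]
orientation: [-0.001, 0.996, 0.088, -0.002]
ft_force: [-1.2, -0.1, -0.4]
grip_width: 0.155
finger_force: 29.3
[ 0.63822137 -0.19436792  0.07005494]
```

View pics/p3.png

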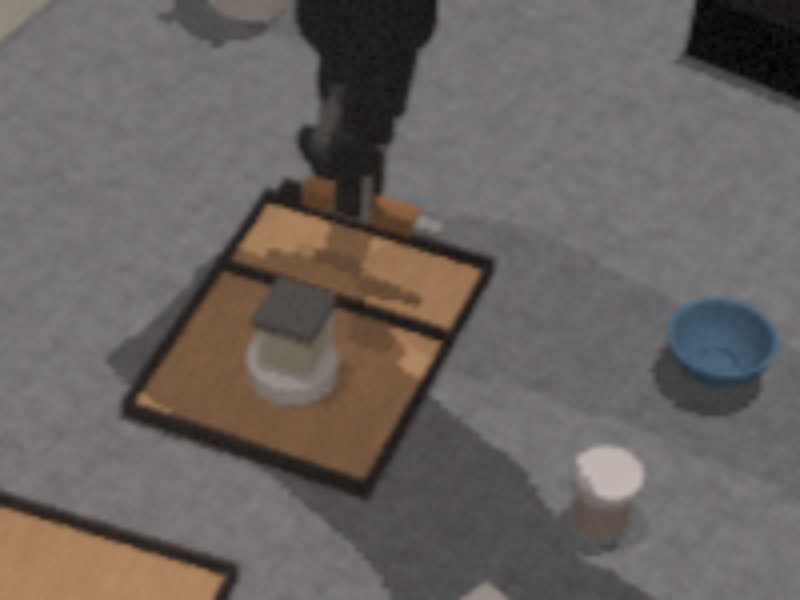

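The pot stands centred on the blank, and the tool hangs over the narrow bay, parallel to it. Lowering it.

```bash
J="python3 -m jog"
$J '[[0,0,-0.08,0,1],[0,0,-0.14,0,1],[0,0,-0.17,0,1],[0,0,-0.178,0,1],[0,0,-0.178,0,1]]'
$J '[[0,0,0,0,0.45],[0,0,0,0,0.45],[0,0,0,0,0.45]]'
$J '[[0,0,0.06,0,0.45],[0,0,0.2,0,0.45],[0,0,0.4,0,0],[-0.15,0.05,0.45,-0.2,-0.5],[-0.3,0.15,0.45,-0.45,-0.7]]'
$J '[[-0.15,0.12,0,-0.2,-0.7],[-0.3,0.24,0,-0.395,-0.7],[-0.45,0.4,0,-0.395,-0.7],[-0.516,0.55,-0.1,-0.395,-0.7],[-0.516,0.634,-0.2,-0.395,-0.7]]'
$J '[[0,0,0,0,-0.7],[0,0,0,0,-0.7]]'
python3 -c "
from h import *
cv2.imwrite('pics/g4.png',cv2.resize(eyes.camera('side')[80:320,200:400],(500,600)))
print(np.mean([monitor.sense()['ee_pos'] for _ in range(5)],0))"
```

```text
clock: 17.7
ee_pos: [0.6392, -0.1946, 0.0266]
orientation: [0.0, 0.996, 0.087, 0.0]
ft_force: [0.5, 0.3, -1.0]
grip_width: 0.15
finger_force: 29.4
clock: 18.0
ee_pos: [0.6393, -0.1946, 0.0267]
orientation: [0.0, 0.996, 0.087, 0.0]
ft_force: [0.2, -0.1, 0.2]
grip_width: 0.277
finger_force: 0.0
clock: 18.5
ee_pos: [0.5644, -0.1584, 0.1421]
orientation: [0.001, 0.999, -0.034, 0.003]
ft_force: [1.3, 1.1, -0.5]
grip_width: 0.78
finger_force: 0.0
clock: 19.0
ee_pos: [0.4337, 0.0036, 0.0902]
orientation: [-0.0, 0.991, -0.133, 0.001]
ft_force: [1.1, -0.8, -0.9]
grip_width: 0.851
finger_force: 0.0
clock: 19.2
ee_pos: [0.4353, 0.0017, 0.0893]
orientation: [0.0, 0.991, -0.133, 0.0]
ft_force: [0.0, -1.2, 0.8]
grip_width: 0.851
finger_force: 0.0
[0.43561522 0.00105787 0.08963486]
```

View pics/g4.png

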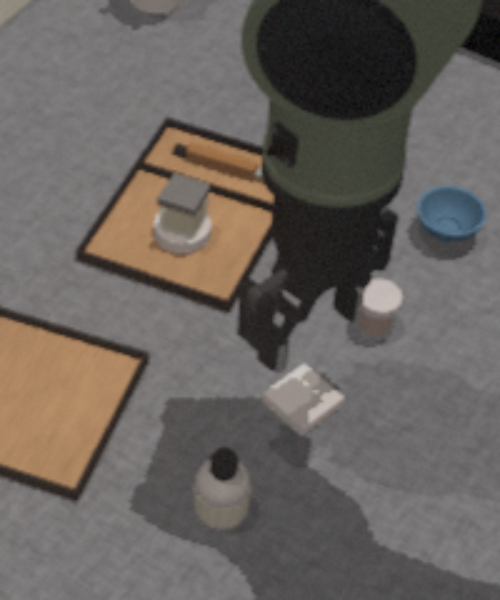

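```bash
python3 loc.py square_blank .434 .0015 0
```

```text
[0.4355 0.0007 0.0894] 19.45 ['side']
(array([4.36056886e-01, 1.08502825e-03, 1.32542429e+00]), np.float64(0.06150537634408604))
```

The tool lies in the narrow bay, and the jaws are over the square blank at (303,398), clear of the jar. Gripping.

```bash
J="python3 -m jog"
$J '[[0,0,-0.1,0,-0.6],[0,0,-0.2,0,-0.6],[0,0,-0.27,0,-0.6],[0,0,-0.292,0,-0.6],[0,0,-0.292,0,-0.6]]'
$J '[[0,0,0,0,0],[0,0,0,0,1],[0,0,0,0,1],[0,0,0,0,1],[0,0,0,0,1]]' 40
python3 -c "
from h import *
print(np.mean([monitor.sense()['ee_pos'] for _ in range(5)],0))"
```

```text
clock: 19.95
ee_pos: [0.4349, 0.0012, 0.0157]
orientation: [0.0, 0.991, -0.134, -0.0]
ft_force: [0.3, 0.6, 0.8]
grip_width: 0.801
finger_force: 0.0
clock: 20.45
ee_pos: [0.4355, 0.0014, 0.0168]
orientation: [-0.0, 0.991, -0.133, 0.001]
ft_force: [-1.7, -0.7, 7.4]
grip_width: 0.547
finger_force: 40.0
[0.43554569 0.00136123 0.0168418 ]
```

```bash
J="python3 -m jog"
$J '[[0,0,0.12,0,1],[0,0,0.3,0.2,1],[0.1,0.07,0.4,0.45,1],[0.22,0.16,0.4,0.7,1],[0.36,0.25,0.4,0.919,1]]'
$J '[[0.15,0.1,0,0,1],[0.3,0.19,0,0,1],[0.388,0.243,-0.08,0,1],[0.388,0.243,-0.2,0,1],[0.388,0.243,-0.2,0,1]]'
python3 -c "
from h import *
im=eyes.camera('side')
c,s=np.cos(.2144),np.sin(.2144)
for a,b in((.075,.075),(.075,-.075),(-.075,-.075),(-.075,.075),(0,0)):
    for cam in('side',):
        p=proj(cam,(.6221+c*a-s*b,.1244+s*a+c*b,.012 if a else .004));cv2.circle(im,tuple(int(round(v)) for v in p),1,(0,0,255),-1)
cv2.imwrite('pics/p4.png',cv2.resize(im[150:310,120:320],(750,600)))
print(np.mean([monitor.sense()['ee_pos'] for _ in range(5)],0))"
```

```text
clock: 20.95
ee_pos: [0.5265, 0.0643, 0.1182]
orientation: [0.0, 0.994, 0.109, 0.002]
ft_force: [0.9, -0.7, -1.3]
grip_width: 0.548
finger_force: 42.7
clock: 21.45
ee_pos: [0.6203, 0.1244, 0.0632]
orientation: [0.0, 0.994, 0.107, -0.002]
ft_force: [-1.8, -0.9, -0.9]
grip_width: 0.548
finger_force: 42.7
[0.62091314 0.12430205 0.06527387]
```

View pics/p4.png

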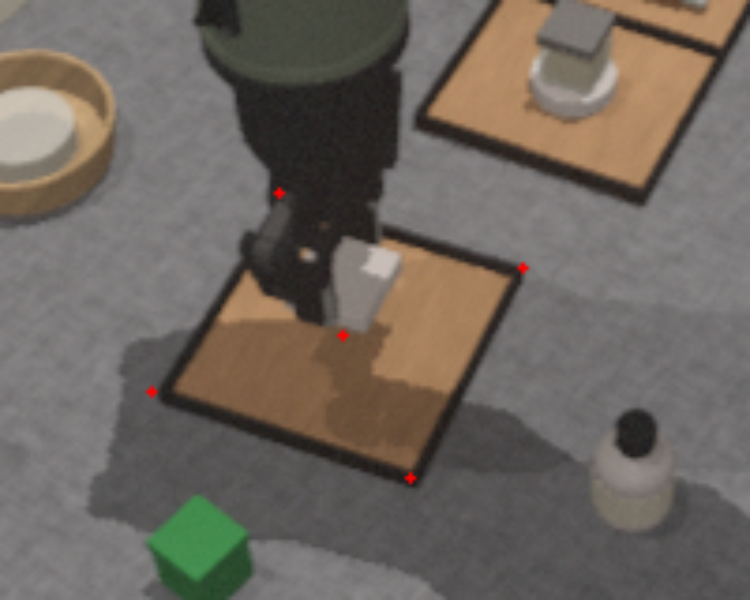

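The overlaid tray corners sit a few mm off the wall at the left corner (152,391 against about 165,395). I'll refit both trays by colour from the first, unobstructed pictures.

Run:
```python
from h import *
for n,c0,sh in(("plain",(.6221,.1244,.2144),(.15,.15,.012)),("divided",(.6275,-.1323,.1744),(.15,.196,.012))):
    M={}
    for cam in("top","side"):
        im=cv2.imread(f"pics/{cam}0.png");hsv=cv2.cvtColor(im,cv2.COLOR_BGR2HSV)
        m=cv2.inRange(hsv,(5,70,60),(28,255,255))|cv2.inRange(hsv,(0,0,0),(180,255,48))
        k=np.zeros_like(m);p=proj(cam,(c0[0],c0[1],0));cv2.circle(k,tuple(int(v) for v in p),75,255,-1);m&=k
        m=cv2.morphologyEx(m,cv2.MORPH_OPEN,np.ones((3,3)))
        _,L,st,ce=cv2.connectedComponentsWithStats(m);m=(L==1+np.argmax(st[1:,4])).astype(np.uint8)
        M[cam]=m
        x,f=fit({cam:m},sh,c0,False);print(n,cam,np.round(x,4),round(f,3),m.sum())
    x,f=fit(M,sh,c0,False);print(n,"both",np.round(x,4),round(f,3))
```

```text
plain top [0.6202 0.1262 0.2178] 0.033 2653
plain side [0.6204 0.1223 0.2233] 0.095 4242
plain both [0.6205 0.1255 0.2208] 0.133
divided top [ 0.6256 -0.1306  0.1682] 0.04 3411
divided side [ 0.6279 -0.1329  0.1703] 0.083 3958
divided both [ 0.6262 -0.1311  0.1752] 0.126
```

Both refits agree within 2 mm, which is good enough. Placing the blank.

```bash
J="python3 -m jog"
$J '[[0,0.002,-0.08,0,1],[0,0.002,-0.14,0,1],[0,0.002,-0.17,0,1],[0,0.002,-0.181,0,1],[0,0.002,-0.181,0,1]]'
$J '[[0,0,0,0,-0.3],[0,0,0,0,-0.4],[0,0,0,0,-0.4]]'
$J '[[0,0,0.06,0,-0.4],[0,0,0.2,0,-0.4],[-0.05,-0.1,0.38,0,-0.4],[-0.2,-0.2,0.4,0,-0.4],[-0.34,-0.3,0.4,0,-0.4]]'
$J '[[-0.1,-0.15,0,0,-0.4],[-0.2,-0.3,0,0,-0.4],[-0.3,-0.45,0,0,-0.4],[-0.4,-0.6,0,0,-0.4],[-0.44,-0.64,0,0,-0.4]]'
python3 loc.py square_blank .621 .125 .004
python3 loc.py round_jar .427 -.107 0
```

```text
clock: 22.0
ee_pos: [0.6222, 0.1251, 0.0213]
orientation: [0.0, 0.994, 0.107, 0.0]
ft_force: [0.1, 1.1, -0.1]
grip_width: 0.546
finger_force: 42.7
clock: 22.3
ee_pos: [0.6222, 0.1253, 0.0209]
orientation: [-0.0, 0.994, 0.107, 0.0]
ft_force: [-0.0, 0.1, -0.4]
grip_width: 0.699
finger_force: 0.0
clock: 22.8
ee_pos: [0.5367, 0.0494, 0.1232]
orientation: [0.0, 0.994, 0.107, 0.002]
ft_force: [1.4, -0.8, -1.1]
grip_width: 0.695
finger_force: 0.0
clock: 23.3
ee_pos: [0.4247, -0.1133, 0.1214]
orientation: [0.001, 0.995, 0.104, -0.0]
ft_force: [0.6, 0.2, 0.2]
grip_width: 0.696
finger_force: 0.0
[ 0.428  -0.1092  0.1212] 23.5 ['top', 'side']
(array([0.62061594, 0.12350922, 0.20808359]), np.float64(0.201943055058044))
[ 0.4277 -0.1087  0.1206] 23.7 ['side']
(array([ 0.42735241, -0.10713994,  0.18756543]), np.float64(0.12860576923076927))
```

```bash
J="python3 -m jog"
$J '[[-0.003,0.005,-0.15,0,-0.4],[-0.003,0.005,-0.28,0,-0.4],[-0.003,0.005,-0.34,0,-0.3],[-0.003,0.005,-0.356,0,-0.2],[-0.003,0.005,-0.356,0,-0.1]]'
$J '[[0,0,0,0,0],[0,0,0,0,0.5],[0,0,0,0,1],[0,0,0,0,1],[0,0,0,0,1]]' 30
python3 -c "
from h import *
print(np.mean([monitor.sense()['ee_pos'] for _ in range(5)],0))
cv2.imwrite('pics/g5.png',cv2.resize(eyes.camera('side')[100:280,200:400],(667,600)))"
```

```text
clock: 24.2
ee_pos: [0.4264, -0.1079, 0.0313]
orientation: [-0.0, 0.994, 0.107, -0.0]
ft_force: [0.7, 0.2, 1.9]
grip_width: 0.547
finger_force: 0.0
clock: 24.7
ee_pos: [0.4269, -0.1085, 0.0325]
orientation: [0.0, 0.994, 0.107, 0.001]
ft_force: [-2.0, 2.2, 7.1]
grip_width: 0.431
finger_force: 29.4
[ 0.42690276 -0.10848959  0.03251108]
```

View pics/g5.png

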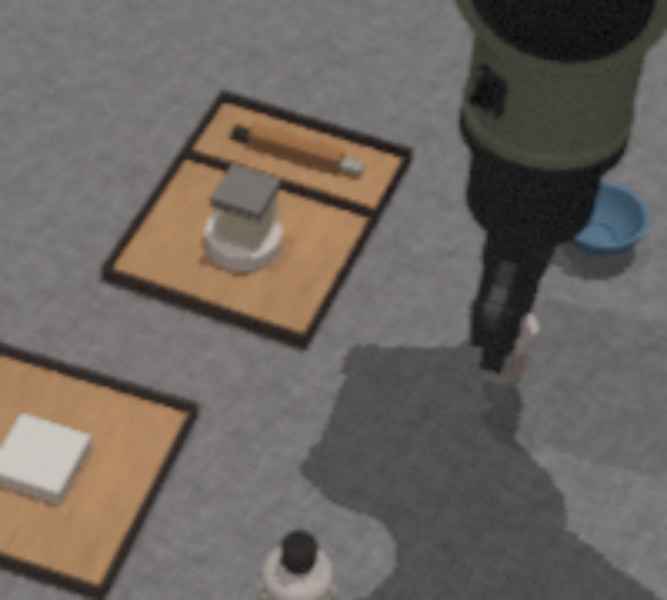

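The jar is held by its lid, and the square blank, pot and tool all lie in place. Carrying the jar over.

```bash
J="python3 -m jog"
$J '[[0,0,0.1,0,1],[0,0,0.28,0,1],[0.1,0.1,0.4,0,1],[0.22,0.24,0.4,0,1],[0.33,0.38,0.4,0,1]]'
$J '[[0.12,0.15,0,0,1],[0.24,0.3,0,0,1],[0.36,0.44,0,0,1],[0.446,0.55,-0.06,0,1],[0.446,0.55,-0.16,0,1]]'
$J '[[0,0,0,0,1],[0,0,0,0,1]]'
python3 -c "
from h import *
print(np.mean([monitor.sense()['ee_pos'] for _ in range(5)],0))
cv2.imwrite('pics/p5.png',cv2.resize(eyes.camera('side')[150:310,120:320],(750,600)))"
```

```text
clock: 25.25
ee_pos: [0.5106, -0.013, 0.1338]
orientation: [0.0, 0.994, 0.106, 0.002]
ft_force: [1.3, 0.0, -0.9]
grip_width: 0.43
finger_force: 30.4
clock: 25.75
ee_pos: [0.623, 0.1292, 0.0931]
orientation: [-0.002, 0.994, 0.108, 0.003]
ft_force: [-0.6, 0.1, -1.3]
grip_width: 0.425
finger_force: 30.4
clock: 25.95
ee_pos: [0.6201, 0.1232, 0.0923]
orientation: [0.0, 0.994, 0.106, -0.0]
ft_force: [0.4, -0.0, -1.0]
grip_width: 0.431
finger_force: 30.4
[0.62005446 0.12324403 0.09228483]
```

View pics/p5.png

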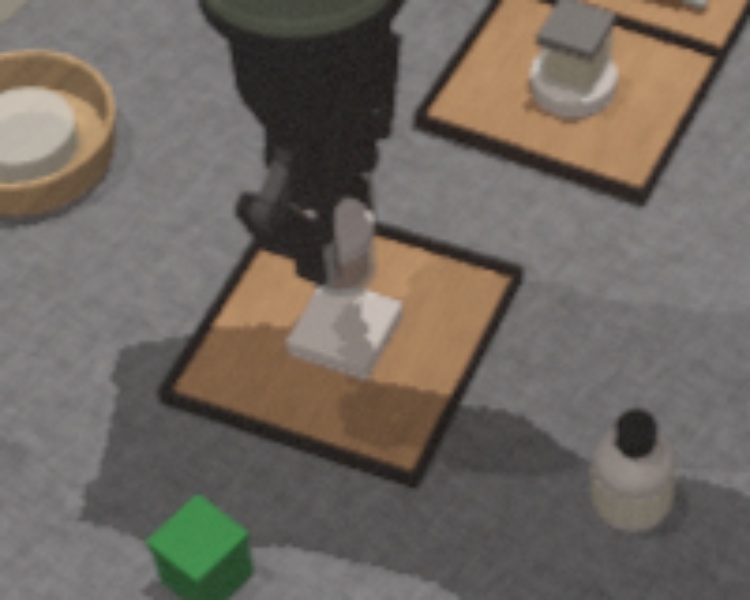

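The jar hangs over the square blank's centre (345,325). Lowering, releasing and retreating.

```bash
J="python3 -m jog"
$J '[[0.004,0.004,-0.08,0,1],[0.004,0.004,-0.13,0,1],[0.004,0.004,-0.155,0,1],[0.004,0.004,-0.164,0,1],[0.004,0.004,-0.164,0,1]]'
$J '[[0,0,0,0,0],[0,0,0,0,-0.2],[0,0,0,0,-0.2]]'
$J '[[0,0,0.06,0,-0.2],[0,0,0.2,0,-0.2],[0,0,0.4,0,-0.2],[-0.1,0.1,0.5,0,-0.2],[-0.25,0.2,0.5,0,-0.2]]'
$J '[[-0.1,0.15,0,0,-0.2],[-0.2,0.3,0,0,-0.2],[-0.25,0.45,0,0,-0.2],[-0.25,0.6,0,0,-0.2],[-0.25,0.6,0,0,-0.2]]'
python3 loc.py round_jar .621 .125 .018
python3 -c "
from h import *
a=eyes.camera('side')[90:310,140:400];b=eyes.camera('top')[150:270,180:440]
cv2.imwrite('pics/f.png',np.vstack([cv2.resize(a,(440,372)),cv2.resize(b,(440,203))]))"
```

```text
clock: 26.5
ee_pos: [0.6215, 0.1248, 0.051]
orientation: [0.0, 0.994, 0.107, 0.0]
ft_force: [0.2, -0.2, -1.0]
grip_width: 0.432
finger_force: 30.4
clock: 26.8
ee_pos: [0.6214, 0.1251, 0.0508]
orientation: [-0.0, 0.994, 0.107, 0.0]
ft_force: [0.7, 0.3, 1.0]
grip_width: 0.601
finger_force: 0.0
clock: 27.3
ee_pos: [0.5607, 0.1757, 0.1802]
orientation: [-0.001, 0.994, 0.105, 0.004]
ft_force: [1.0, 1.6, -1.7]
grip_width: 0.605
finger_force: 0.0
clock: 27.8
ee_pos: [0.4946, 0.3306, 0.177]
orientation: [-0.002, 0.994, 0.11, 0.001]
ft_force: [-0.9, 0.1, -0.3]
grip_width: 0.603
finger_force: 0.0
[0.4966 0.3241 0.1761] 28.0 ['top', 'side']
(array([0.62017212, 0.12412831, 0.33259522]), np.float64(0.5969014292259313))
```

View pics/f.png

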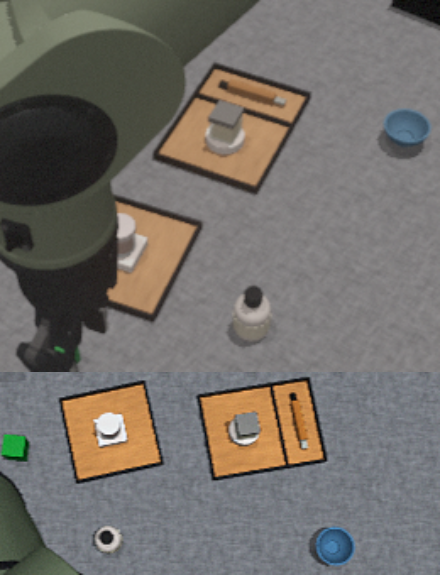

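Both kits are made up: the jar stands on the tile, the pot on the disc, the tool lies in the narrow bay, and the bowl and bottle have not moved. Signing off.

```bash
python3 -c "
from bench import workorder
print(workorder.sign_off())"
```

```text
the job is handed in; nothing more can be done
None
```

I made up both kits as asked and handed the job in at about 28 s on the robot's clock; the last pictures show everything in place and the bowl and bottle where they were, but sign-off returned no verdict.

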